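# Line up blue sample pots from dark to pale

## Task

Line up the four blue paint sample pots on the wooden board in order of shade, one standing upright and centred on each yellow mark, with the darkest at the black block and each next one paler, so that the palest stands at the white block. Do not tip any pot over on the way, and leave the amber glass jar where it stands.

Things in the scene. Friction and masses are not known exactly. Their poses are not given: they have to be found in the camera images.
- pot_navy_center (a point): loose round paint sample pot, a plain upright cylinder 48 mm in diameter and 62 mm high, 0.14 kg, very dark navy blue (the darkest of the four) all over with two thin white bands; the point is its centre, half-way up (31 mm above its underside), z along its axis (up while it stands)
- pot_mid_center (a point): loose round paint sample pot, a plain upright cylinder 48 mm in diameter and 62 mm high, 0.14 kg, strong mid blue (second darkest) all over with two thin white bands; the point is its centre, half-way up (31 mm above its underside), z along its axis (up while it stands)
- pot_light_center (a point): loose round paint sample pot, a plain upright cylinder 48 mm in diameter and 62 mm high, 0.14 kg, light sky blue (second palest) all over with two thin white bands; the point is its centre, half-way up (31 mm above its underside), z along its axis (up while it stands)
- pot_pale_center (a point): loose round paint sample pot, a plain upright cylinder 48 mm in diameter and 62 mm high, 0.14 kg, very pale, nearly white blue (the palest) all over with two thin white bands; the point is its centre, half-way up (31 mm above its underside), z along its axis (up while it stands)
- mark1: fixed flat round yellow mark with a thin black edge, 62 mm across, on the top face of the wooden board; origin at its centre on the board's top face, 12 mm above the table; one end of the straight row of four marks (mark1, mark2, mark3, mark4 in this order, 75 mm apart centre to centre)
- mark2: fixed flat round yellow mark with a thin black edge, 62 mm across, on the top face of the wooden board; origin at its centre on the board's top face, 12 mm above the table; next to mark1
- mark3: fixed flat round yellow mark with a thin black edge, 62 mm across, on the top face of the wooden board; origin at its centre on the board's top face, 12 mm above the table; between mark2 and mark4
- mark4: fixed flat round yellow mark with a thin black edge, 62 mm across, on the top face of the wooden board; origin at its centre on the board's top face, 12 mm above the table; the other end of the row
- black_block: fixed low black block, 30 mm along the row, 70 mm across it and 28 mm high, standing on the board beyond mark1 or beyond mark4 (which one varies), its centre 57.5 mm from that mark's centre; a white block of the same size stands at the other end of the row; origin at the centre of its underside, 12 mm above the table
- jar_center (a point): loose small amber glass jar with a brass lid, 40 mm in diameter and 56 mm high, standing among the pots on the paper sheet (2 mm thick, 210 by 220 mm) that lies to one side of the board; not to be moved; the point is its centre, half-way up (28 mm above its underside)
There are look-alikes about, which are no part of the job. Leave any green or red look-alike of the part that bears pot_mid_center alone.

How it is judged:
At the end, for the whole second after the job is handed in: Each pot's centre is within 12 mm (horizontal) of its mark's centre: navy beside the black block, then mid, light, and pale beside the white block; all stand on the board (centre 38 to 48 mm above the table), within 0.1 rad of upright, released, slower than 0.02 m/s (((horizontal distance between black_block and mark1 below 0.1 m and horizontal distance between pot_navy_center and mark1 below 0.012 m and horizontal distance between pot_mid_center and mark2 below 0.012 m and horizontal distance between pot_light_center and mark3 below 0.012 m and horizontal distance between pot_pale_center and mark4 below 0.012 m) or (horizontal distance between black_block and mark4 below 0.1 m and horizontal distance between pot_navy_center and mark4 below 0.012 m and horizontal distance between pot_mid_center and mark3 below 0.012 m and horizontal distance between pot_light_center and mark2 below 0.012 m and horizontal distance between pot_pale_center and mark1 below 0.012 m)) and height (world z) of pot_navy_center between 0.038 and 0.048 m and angle between each of pot_navy_center, pot_mid_center, pot_light_center, pot_pale_center's own z axis and vertical below 0.1 rad and linear speed of each of pot_navy, pot_mid, pot_light, pot_pale below 0.02 m/s and height (world z) of pot_mid_center between 0.038 and 0.048 m and height (world z) of pot_light_center between 0.038 and 0.048 m and height (world z) of pot_pale_center between 0.038 and 0.048 m); the robot touches nothing.
It fails at once if a pot is tipped over (more than 0.6 rad) (angle between any of pot_navy_center, pot_mid_center, pot_light_center, pot_pale_center's own z axis and vertical above 0.6 rad).
It fails at once if the amber jar is moved more than 30 mm (distance of jar_center from where it was at the start of the episode above 0.03 m).
It also fails if it takes over 88 s, if anything falls off the work surface, if the arm or the gripper's body presses on something with over 40 N, if the wrist force passes 120 N, or if a joint passes its speed limit or range.

## Robot

A 6-joint arm with a two-finger parallel gripper is mounted at the origin on the work surface. World frame = base frame: x ahead of the robot, y to its left, z up, the work surface at z = 0. Lengths are in m, angles in rad, forces in N, time in s.
With the tool pointing down it reaches from about 0.425 to 0.95 m from the base axis. Payload 3.5 kg.
Tool frame: the origin (TCP) lies midway between the tips of the shut fingers; the grasp point (between the pads) lies 19 mm behind it; z points along the fingers, y is the line along which they close (so a half turn about z gives the same grasp; the last joint's range is limited). The gripper opens to 85 mm and grips with 20 to 120 N. Pads are 22 mm wide; open, the fingers measure 114 mm over their backs; the gripper's body (76 mm by 85 mm) begins 54 mm behind the grasp point. The pads swing forward as they close: fully open they stand 13 mm farther back than shut.
Start: joints at [0.97, 0.286, 1.577, -0, 1.279, -0.15], TCP at [0.294, 0.608, 0.231] pointing down, gripper open.
Joint ranges: [-2.77, 2.77], [-0.9, 2.22], [0.21, 2.48], [-1.53, 4.67], [0.24, 2.81], [-2.84, 2.84]. Speed limits (rad/s): [2.79, 2.79, 3.14, 3.14, 3.14, 3.14].

## Interface

Orientations are given as a unit quaternion [w, x, y, z].
In Python, from plant import * gives the robot as it stands. Calls block until the motion is done:
- goto(position, orientation): joint-space move of the TCP to a pose.
- movel(position, attitude=None, max_speed=0.15, f_stop=None): straight line of the TCP; attitude=None keeps the orientation; max_speed is the mean speed in m/s. With f_stop (N) it stops when the force on the tool has changed by that much, and returns True; else False.
- movej(angles): joint-space move.
- gripper_to(opening, grip_force=None): finger opening in m; grip_force is the grip in N (None keeps the last); returns when the fingers have stopped.
- wait(seconds).
- ik(position, orientation): joint angles nearest the present ones, or None.
- get_image(name): name is "side" or "top" or "wrist"; returns a dict with "frame" (420x560x3 uint8, red, green, blue), "vfov" (degrees; the focal length in pixels is half the picture's height over the tangent of half this angle, whatever the lens; pixels are square), "cx", "cy" (the principal point, pixels), "cam_to_world" (4x4, takes a point from camera to world coordinates). Camera axes: x right, y up, looking along -z (the intrinsics and any distortion apply to the point x, -y, -z); pixel columns grow to the right and rows downward; lengths in m; the calibration is good to about 2 mm. A picture is of the moment at which its call begins. There is no depth.
A pose or a line that the arm cannot do raises PlanningError and nothing moves.
- hand_in(): hands the job in; it is judged then, once.
Readings, each from a call of its own:
- read_t(): time.
- read_joints(): joint angles.
- read_qvel(): joint speeds.
- read_effort(): joint torques, N m.
- read_eef_pos(): TCP position.
- read_orientation(): TCP orientation.
- read_contact_force(): force on the tool from outside, world axes, zero at the start.
- read_wrist_torque(): the same for the moment, N m.
- read_finger_gap(): finger opening in m.
- read_gripper_force(): force on a finger pad.
Only numpy, scipy, OpenCV 4.12 (cv2) and the standard library are available. Lean on these libraries where they do the work, as an engineer would, in place of code of your own. Each camera call takes 0.05 s, during which the arm holds its last target. There are 200 camera calls.

## Working session

There is one attempt and no reset: what is moved stays moved. The work goes in short steps, each a Python script; the robot and the scene stay as the last script left them, time stands still between calls to the robot, and variables do not carry over. Pictures are saved under pics/ and viewed, at most 14 in all, crops included, and the job is handed in when it is done.

```bash
mkdir -p pics; ls; python3 - <<'E'
from plant import *
import cv2,numpy as np
for n in ("side","top"):
    r=get_image(n); cv2.imwrite(f"pics/{n}0.png",r["frame"][:,:,::-1]); print(n,{k:(np.round(v,4).tolist() if k=="cam_to_world" else v) for k,v in r.items() if k!="frame"})
print(read_t())
E
```

```text
pics
side {'vfov': 48.5224522917441, 'cx': 280.1521683444917, 'cy': 213.27137776007984, 'cam_to_world': [[0.7114, 0.4269, -0.5583, -0.0422], [-0.7027, 0.4499, -0.5513, -0.5745], [0.0158, 0.7845, 0.62, 0.7104], [0.0, 0.0, 0.0, 1.0]]}
top {'vfov': 53.45612616085091, 'cx': 277.25859478472466, 'cy': 209.41079127269802, 'cam_to_world': [[0.0006, 0.9822, -0.1876, 0.3946], [-0.9997, 0.0048, 0.0221, 0.0227], [0.0226, 0.1875, 0.982, 0.8202], [0.0, 0.0, 0.0, 1.0]]}
0.1
```

View pics/side0.png

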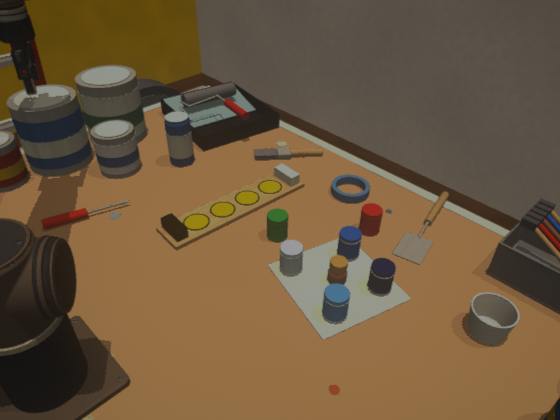

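View pics/top0.png

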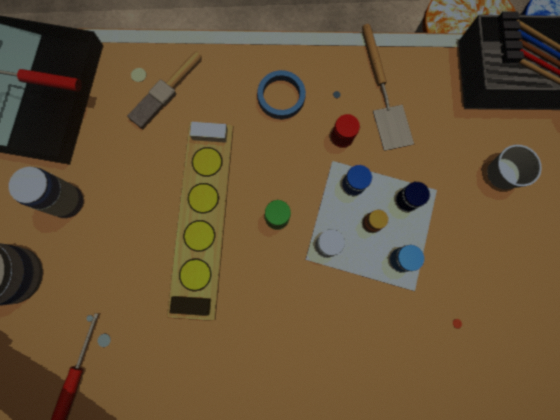

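The marks run up the top view from black (190,306) to white (208,130): (195,274), (199,236), (203,198) and (207,161). The pots are navy (416,195), mid (358,180), light (409,258) and pale (331,243), with the jar between them at (377,220). Next I triangulate from the two views.

```bash
cat > h.py <<'E'
from plant import *
import cv2,numpy as np
def ray(r,uv):
    f=210/np.tan(np.radians(r["vfov"])/2); T=np.array(r["cam_to_world"])
    d=T[:3,:3]@np.array([(uv[0]-r["cx"])/f,-(uv[1]-r["cy"])/f,-1.]); return T[:3,3],d/np.linalg.norm(d)
def plane(r,uv,z):
    o,d=ray(r,uv); return o+d*(z-o[2])/d[2]
def tri(rays):
    P=[np.eye(3)-np.outer(d,d) for o,d in rays]
    p=np.linalg.solve(sum(P),sum(A@o for A,(o,d) in zip(P,rays)))
    return p,max(np.linalg.norm(A@(p-o)) for A,(o,d) in zip(P,rays))
def yellow(r,amin=150):
    h=cv2.cvtColor(r["frame"],cv2.COLOR_RGB2HSV)
    m=cv2.inRange(h,(25,190,90),(35,255,255))
    cs=[c for c in cv2.findContours(m,cv2.RETR_EXTERNAL,cv2.CHAIN_APPROX_NONE)[0] if cv2.contourArea(c)>amin]
    return [cv2.fitEllipse(cv2.convexHull(c))[0] for c in cs]
def down(p,yaw): # tool y along world angle yaw, z down
    from scipy.spatial.transform import Rotation as R
    y=np.array([np.cos(yaw),np.sin(yaw),0]); z=np.array([0,0,-1.])
    q=R.from_matrix(np.stack([np.cross(y,z),y,z],1)).as_quat(); return p,[q[3],*q[:3]]
E
python3 - <<'E'
from h import *
s,t=get_image("side"),get_image("top")
ys=[p for p in yellow(s) if p[1]<240 and p[1]>150]; yt=[p for p in yellow(t) if 180<p[0]<225]
ys.sort(key=lambda p:p[0]); yt.sort(key=lambda p:-p[1])
print(np.round(ys,1).tolist(),np.round(yt,1).tolist())
for a,b in zip(ys,yt): print(np.round(np.r_[tri([ray(s,a),ray(t,b)])],4) if 0 else [np.round(x,4) for x in tri([ray(s,a),ray(t,b)])], plane(t,b,.012).round(4))
o=[]
for n,x0,y0,w,h in (("s",255,205,160,130),("t",300,150,145,150)):
    o.append(cv2.resize((s if n=="s" else t)["frame"][y0:y0+h,x0:x0+w],(int(400),int(h*400/w)),interpolation=cv2.INTER_CUBIC))
c=np.zeros((max(x.shape[0] for x in o),800,3),np.uint8)
for i,x in enumerate(o): c[:x.shape[0],i*400:i*400+400]=x
cv2.imwrite("pics/crop1.png",c[:,:,::-1]); print(read_orientation())
E
```

```text
[[195.9, 221.3], [222.2, 208.9], [246.7, 197.3], [269.5, 186.4]] [[194.8, 274.3], [198.9, 235.3], [202.7, 197.7], [206.5, 161.3]]
[array([0.422 , 0.1622, 0.0111]), np.float64(0.0002)] [0.4221 0.1619 0.012 ]
[array([0.4971, 0.157 , 0.0111]), np.float64(0.0002)] [0.4971 0.1567 0.012 ]
[array([0.5721, 0.152 , 0.0108]), np.float64(0.0)] [0.5719 0.1518 0.012 ]
[array([0.647 , 0.147 , 0.0109]), np.float64(0.0001)] [0.6468 0.1468 0.012 ]
[-2.87281129e-04  2.23499563e-01  9.74703739e-01 -6.95122333e-04]
```

View pics/crop1.png

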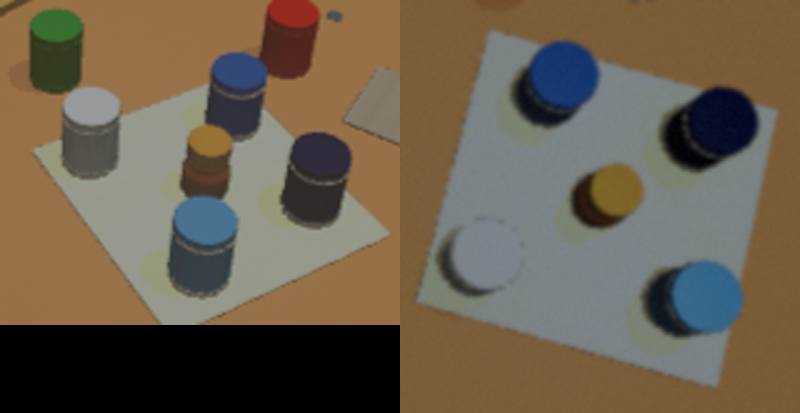

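The crop shows clean lid discs for all four pots, the jar and the green look-alike. I read the lid centres off it: full-frame side pale (291,248), mid (351,234), navy (383,268), light (337,294), jar (339,262).

```bash
python3 - <<'E'
from h import *
s,t=get_image("side"),get_image("top")
L={"pale":((91,107),(487,255)),"mid":((239,73),(564,76)),"navy":((320,157),(722,122)),"light":((205,222),(707,297)),"jar":((210,142),(616,191))}
P={}
for n,(a,b) in L.items():
    p,e=tri([ray(s,(255+a[0]/2.5-.3,205+a[1]/2.5-.3)),ray(t,(300+(b[0]-400)/2.7586-.3,150+b[1]/2.7586-.3))]); P[n]=p; print(n,p.round(4),round(e,4))
np.save("P.npy",P,allow_pickle=True)
for n in P:
    v=P[n]-P["jar"]; print(n,"dist jar",np.hypot(*v[:2]).round(3),"az",np.arctan2(v[1],v[0]).round(2))
E
```

```text
pale [ 0.4791 -0.0933  0.0609] 0.0
mid [ 0.6028 -0.1497  0.0593] 0.0001
navy [ 0.5711 -0.2572  0.058 ] 0.0002
light [ 0.4514 -0.239   0.0598] 0.0003
jar [ 0.5239 -0.1835  0.0541] 0.0003
pale dist jar 0.101 az 2.03
mid dist jar 0.086 az 0.4
navy dist jar 0.088 az -1.0
light dist jar 0.091 az -2.49
jar dist jar 0.0 az 0.0
```

```bash
cat >> h.py <<'E'
P=np.load("P.npy",allow_pickle=True).item()
M=np.array([[.4221,.1620],[.4971,.1568],[.5720,.1519],[.6469,.1469]])
ROW=np.arctan2(*(M[3]-M[0])[::-1])
def best(p,yaw):
    q=np.array(read_joints()); c=[]
    for k in (-1,0,1):
        pose=down(p,yaw+k*np.pi); j=ik(*pose)
        if j is not None: c.append((np.abs(np.array(j)-q).max(),k,pose))
    return min(c,key=lambda x:x[:2])[2]
def pick_place(n,i,hz=.15):
    x,y=P[n][:2]; v=P[n]-P["jar"]
    gripper_to(.072)
    goto(*best([x,y,hz],np.arctan2(v[1],v[0])+np.pi/2))
    movel([x,y,.08],max_speed=.15)
    print("pick stop",movel([x,y,.024],max_speed=.08,f_stop=12))
    gripper_to(.03,grip_force=40); print(n,"gap",read_finger_gap())
    movel([x,y,hz],max_speed=.15)
    mx,my=M[i]
    goto(*best([mx,my,hz],ROW+np.pi/2))
    movel([mx,my,.06],max_speed=.15)
    print("gap",read_finger_gap(),"place stop",movel([mx,my,.0345],max_speed=.04,f_stop=6),read_eef_pos()[2])
    gripper_to(.072); movel([mx,my,hz],max_speed=.15); print("t",read_t())
E
python3 - <<'E'
from h import *
pick_place("navy",0)
t=get_image("top"); cv2.imwrite("pics/top1.png",t["frame"][:,:,::-1])
E
```

```text
pick stop False
navy gap 0.04709367535822962
gap 0.04702019794115935 place stop True 0.03497689472213168
t 10.8667
```

View pics/top1.png

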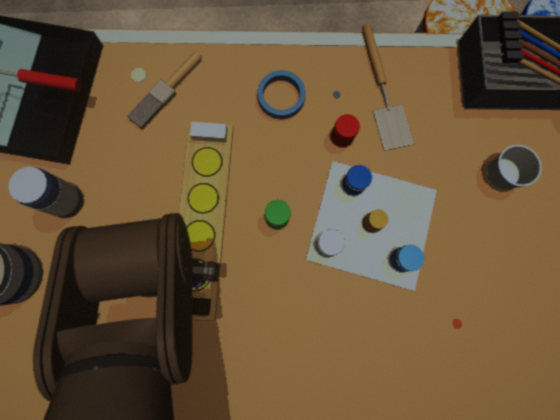

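The top view shows navy gone from the sheet and the other pots and jar unmoved. The gripper hides mark 1 near (198,274). The remaining three go the same way, and the check comes with the arm clear.

```bash
python3 - <<'E'
from h import *
pick_place("mid",1); pick_place("light",2); pick_place("pale",3)
goto(*best([.5,-.3,.2],1.5)); print(read_t())
s,t=get_image("side"),get_image("top")
a=cv2.resize(s["frame"][150:250,150:310],(400,250),interpolation=cv2.INTER_CUBIC); b=cv2.resize(t["frame"][110:330,140:300],(400,550),interpolation=cv2.INTER_CUBIC)
c=np.zeros((550,800,3),np.uint8); c[:250,:400]=a; c[:,400:]=b
cv2.imwrite("pics/end.png",c[:,:,::-1])
E
```

```text
pick stop False
mid gap 0.047139825181582114
gap 0.04715609095968475 place stop True 0.03500601100494798
t 19.1667
pick stop False
light gap 0.04738399379151003
gap 0.04738162382085385 place stop True 0.03490800613294009
t 27.825
pick stop False
pale gap 0.047090851648823054
gap 0.046899721979722246 place stop True 0.03494738612957303
t 35.6333
37.3583
```

View pics/end.png

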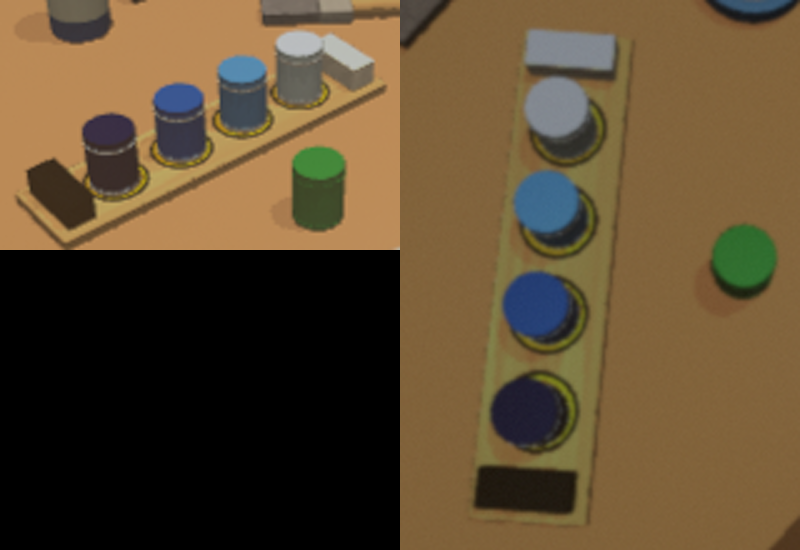

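All four stand upright on their marks in the right order. The lids in the crop are at: side (109,131), (179,101), (242,72), (299,46); top (529,411), (538,304), (547,202), (557,109). I check the offsets in numbers, then hand in.

```bash
python3 - <<'E'
from h import *
s,t=get_image("side"),get_image("top"); ok=True
for m,a,b in zip(M,[(109,131),(179,101),(242,72),(299,46)],[(529,411),(538,304),(547,202),(557,109)]):
    p,e=tri([ray(s,(150+a[0]/2.5-.3,150+a[1]/2.5-.3)),ray(t,(140+(b[0]-400)/2.5-.3,110+b[1]/2.5-.3))])
    d=p[:2]-m; print((d*1000).round(1),p[2].round(4),round(e,4)); ok&=np.hypot(*d)<.007
if ok: print(hand_in())
E
```

```text
[-2.3 -3.7] 0.071 0.0009
[-0.  -1.9] 0.0684 0.0001
[ 1.  -0.7] 0.068 0.0001
[-2.2 -1. ] 0.069 0.0002
the job is handed in; nothing more can be done
None
```

The job is handed in at about 37 s of the 88 s allowed: all four pots stand upright in shade order, darkest at the black block, each measured within 5 mm of its mark's centre, and the amber jar was left alone (its position was not measured again at the end).

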